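Put the microscope objectives away in their colour-coded nests

TASK

Put the four microscope objectives away: stand each one upright, lens up, down in the well of the storage nest whose rim has the same colour as its band. Set them down gently rather than dropping them, knock none over, and leave the sample dish and the bottle of lens cleaner where they are.

Things in the scene. Friction and masses are not known exactly. Their poses are not given: they have to be found in the camera images.
- objective_red (a point): Microscope objective, red band, standing lens up: steel round barrel 36 mm in diameter, 56 mm tall overall; black foot cap (35 mm wide, 6 mm high); near the top the red band, then a red cone narrowing to an 18 mm steel nose. Straight 36 mm sides from 6 to 40 mm above the foot. 0.14 to 0.28 kg, loose. Point: on its axis, half-way up (28 mm above the foot); z axis up.
- objective_yellow (a point): Microscope objective, yellow band, standing lens up: steel round barrel 36 mm in diameter, 60 mm tall overall; black foot cap (35 mm wide, 6 mm high); near the top the yellow band, then a yellow cone narrowing to an 18 mm steel nose. Straight 36 mm sides from 6 to 44 mm above the foot. 0.14 to 0.28 kg, loose. Point: on its axis, half-way up (30 mm above the foot); z axis up.
- objective_green (a point): Microscope objective, green band, standing lens up: steel round barrel 36 mm in diameter, 64 mm tall overall; black foot cap (35 mm wide, 6 mm high); near the top the green band, then a green cone narrowing to an 18 mm steel nose. Straight 36 mm sides from 6 to 48 mm above the foot. 0.14 to 0.28 kg, loose. Point: on its axis, half-way up (32 mm above the foot); z axis up.
- objective_blue (a point): Microscope objective, blue band, standing lens up: steel round barrel 36 mm in diameter, 68 mm tall overall; black foot cap (35 mm wide, 6 mm high); near the top the blue band, then a blue cone narrowing to an 18 mm steel nose. Straight 36 mm sides from 6 to 52 mm above the foot. 0.14 to 0.28 kg, loose. Point: on its axis, half-way up (34 mm above the foot); z axis up.
- nest_red: Storage nest fixed to the bench, for the red objective: a low round dish 74 mm in outer diameter and 10 mm high with a red rim 10 mm thick, and inside it a black flat well 54 mm in diameter whose floor is 5 mm above the bench (5 mm below the rim). Origin on its axis at bench level, z up.
- nest_yellow: Storage nest fixed to the bench, for the yellow objective: a low round dish 74 mm in outer diameter and 10 mm high with a yellow rim 10 mm thick, and inside it a black flat well 54 mm in diameter whose floor is 5 mm above the bench (5 mm below the rim). Origin on its axis at bench level, z up.
- nest_green: Storage nest fixed to the bench, for the green objective: a low round dish 74 mm in outer diameter and 10 mm high with a green rim 10 mm thick, and inside it a black flat well 54 mm in diameter whose floor is 5 mm above the bench (5 mm below the rim). Origin on its axis at bench level, z up.
- nest_blue: Storage nest fixed to the bench, for the blue objective: a low round dish 74 mm in outer diameter and 10 mm high with a blue rim 10 mm thick, and inside it a black flat well 54 mm in diameter whose floor is 5 mm above the bench (5 mm below the rim). Origin on its axis at bench level, z up.
- dish: Bystander: closed round sample dish, 90 mm in diameter and 15 mm high, grey with a white top and four small gold bars on it; loose on the bench. Origin at the centre of its underside.
- cleaner: Bystander: amber bottle of lens cleaner with a white cap, 44 mm in diameter and 100 mm tall, upright and loose on the bench, to the left. Origin at the centre of its underside.

How it is judged:
By the outcome, as a careful person would: the job done as asked, in the order asked, and still so for the second after the job is handed in, with the robot touching nothing.
It also fails if it takes over 112 s, if anything falls off the work surface, if the arm or the gripper's body presses on something with over 40 N, if the wrist force passes 120 N, or if a joint passes its speed limit or range.

ROBOT

A 7-joint arm with a two-finger parallel gripper is mounted at the origin on the work surface. World frame = base frame: x ahead of the robot, y to its left, z up, the work surface at z = 0. Lengths are in mm, angles in rad, forces in N, time in s.
With the tool pointing down it reaches from about 400 to 875 mm from the base axis. Payload 4.4 kg.
Tool frame: the origin (TCP) lies at the very end of the fingers, on their centre line; the grasp point (between the pads) lies 19 mm behind it; z points along the fingers, y is the line along which they close (so a half turn about z gives the same grasp; the last joint's range is limited). The gripper opens to 85 mm and grips with 20 to 120 N. Pads are 22 mm wide; open, the fingers measure 114 mm over their backs; the gripper's body (76 mm by 85 mm) begins 54 mm behind the grasp point. The pads swing forward as they close: fully open they stand 13 mm farther back than shut.
Start: joints at [1.162, 0.628, 0.038, 1.517, -0.027, 0.996, -0.02], TCP at [218.509, -612.186, 231.313] pointing down, gripper open.
Joint ranges: [-3.06, 3.06], [-0.37, 2.12], [-1.25, 1.32], [0.18, 2.47], [-1.1, 4.24], [0.23, 1.98], [-2.94, 2.94]. Speed limits (rad/s): [2.57, 2.57, 3.14, 3.14, 3.14, 3.14, 3.14].

INTERFACE

Orientations are given as [roll, pitch, yaw] about the fixed x, y, z axes, in that order (R = Rz(yaw) Ry(pitch) Rx(roll)).
In Python, from cell import ctrl gives the robot as it stands.
- The arm moves only by the tool step_arm, never from a script. Its argument "series" is a list that holds one entry, the list of rows, each a list of 7 numbers: the turn, a rotation vector about the tool's x, y, z as a fraction of full scale, then the shift along the tool's x, y, z as a fraction of full scale, then the closure, from 0 (fully open) to 1 (shut). In form: [[[ax, ay, az, tx, ty, tz, gripper], ...]]. A call has 1 to 12 rows; each row shifts and turns the commanded pose from where the row before left it, along the tool's axes as they then stand; what a row does not reach is not made up. Full scale, the value 1, is 150 mm for a shift and 45 degrees for a turn. A row lasts 1/10 s, in which the tool goes at most 50 mm and 8.59 degrees, less where a joint would pass 70% of its speed; a pose out of reach is approached as far as the arm can. A call with a number of a shift or a turn outside -1 to 1 is refused whole. A call with a gripper value outside its range is refused whole. The fingers move at their own pace and stop on an object; the grip force is fixed at half the most. Time passes only in rows, so rows that do not move let the fingers close. It gives the time, the measured TCP pose, the force, the opening and the grip force at its end, in the units of the state.
- ctrl.read_state(): the state, without advancing time (a new reading comes with each control period).
- ctrl.get_image(name): name is "side" or "top"; returns a dict with "img" (480x640x3 uint8, red, green, blue), "fx", "fy", "cx", "cy" (pixels), "dist" ([k1, k2, p1, p2, k3] as OpenCV has them; the pictures are not rectified), "R" (3x3) and "t" (3): a world point X has camera coordinates R X + t. Camera axes: x right, y down, z forward; pixel columns grow to the right and rows downward; lengths in mm; the calibration is good to about 2 mm. A picture is of the moment at which its call begins. There is no depth.
- ctrl.finish_job(): hands the job in; it is judged then, once.
Trained networks look in a picture, given as the dict that the camera call returned (one of the last four; its "shot" number tells which), for a name from the list of things; names that differ only in an ending like _2 or _b are one class to them, and where a whole thing is asked for, a point or a joint stands for the part that bears it (a point fixed in the world has none). Each returns a list of dicts, best first, with "score" (0 to 1); they miss things now and then, are a little off and sometimes report something else, mostly with a low value. They report only what shows in the picture. A call takes as long as a camera call.
- ctrl.recognise(picture, thing): "centre" ([column, row] in pixels, amid what is visible of it).
The state is a dict: "clock": time; "qpos": joint angles; "qd": joint speeds; "tau": joint torques, N m; "eef_pos": TCP position; "tool_rot": TCP orientation; "force": force on the tool from outside, world axes, zero at the start; "torque": the same for the moment, N m; "width": finger opening in mm; "gripper_force": force on a finger pad.
Only numpy, scipy, OpenCV 4.12 (cv2) and the standard library are available. Lean on these libraries where they do the work, as an engineer would, in place of code of your own. Each camera call takes 0.05 s, during which the arm holds its last target. There are 200 camera calls.

## Working session

There is one attempt and no reset: what is moved stays moved. The work goes in short steps, Python scripts to look and compute and a tool call to move; the robot and the scene stay as the last step left them, time stands still between calls to the robot, and variables do not carry over. Pictures are saved under pics/ and viewed, at most 14 in all, crops included, and the job is handed in when it is done.

Besides the shell and the picture viewer there is one more tool, called after "Request:" as name(argument=value, ...) on one line, values as JSON. step_arm: Moves the arm, as the interface text tells. Shift numbers are shares of 150 mm and turn numbers shares of 45 degrees, none past 1 either way. Its arguments: {"type":"object","properties":{"series":{"type":"array","items":{"type":"array","items":{"type":"array","items":{"type":"number","minimum":-1,"maximum":1}}}}},"required":["series"]}

```bash
mkdir -p pics
cat > h.py <<'E'
import numpy as np, cv2
from cell import ctrl
def ray(p,uv,z):
    K=np.array([[p['fx'],0,p['cx']],[0,p['fy'],p['cy']],[0,0,1]])
    n=cv2.undistortPoints(np.array([[uv]],float),K,np.array(p['dist'],float))[0,0]
    R=np.array(p['R']);t=np.array(p['t']);c=-R.T@t;d=R.T@np.array([n[0],n[1],1])
    return c+d*(z-c[2])/d[2]
def proj(p,X):
    K=np.array([[p['fx'],0,p['cx']],[0,p['fy'],p['cy']],[0,0,1]])
    return cv2.projectPoints(np.array([X],float),cv2.Rodrigues(np.array(p['R']))[0],np.array(p['t'],float),K,np.array(p['dist'],float))[0].ravel()
def save(p,n): cv2.imwrite('pics/'+n,cv2.cvtColor(p['img'],cv2.COLOR_RGB2BGR))
E
python3 - <<'E'
from h import *
s=ctrl.read_state();print({k:np.round(s[k],3) for k in('clock','eef_pos','tool_rot','width','force')})
for n in('top','side'):
    p=ctrl.get_image(n);save(p,n+'0.png')
    print(n,'cam',np.round(-np.array(p['R']).T@p['t']))
    for o,z in [('objective_red',28),('objective_yellow',30),('objective_green',32),('objective_blue',34),('nest_red',8),('nest_yellow',8),('nest_green',8),('nest_blue',8),('dish',10),('cleaner',50)]:
        for r in ctrl.recognise(p,o)[:2]:
            print(o,round(r['score'],2),np.round(r['centre']),np.round(ray(p,r['centre'],z)))
E
```

```text
{'clock': np.float64(0.0), 'eef_pos': array([ 218.307, -611.575,  230.427]), 'tool_rot': array([-3.14 ,  0.   ,  0.343]), 'width': np.float64(85.771), 'force': array([0.223, 0.021, 0.16 ])}
top cam [ 362.   -5. 1573.]
objective_red 0.65 [346. 243.] [484. -70.  28.]
objective_red 0.26 [468. 230.] [ 518. -417.   28.]
objective_yellow 0.51 [300. 244.] [483.  58.  30.]
objective_green 0.52 [329. 183.] [654. -24.  32.]
objective_blue 0.61 [249. 206.] [588. 202.  34.]
nest_red 0.94 [403. 277.] [ 387. -232.    8.]
nest_red 0.25 [177. 305.] [312. 411.   8.]
nest_yellow 0.68 [399. 206.] [ 588. -222.    8.]
nest_yellow 0.15 [326. 184.] [655. -17.   8.]
nest_green 0.69 [227. 283.] [374. 266.   8.]
nest_blue 0.74 [470. 229.] [ 524. -429.    8.]
dish 0.56 [180. 231.] [523. 402.  10.]
cleaner 0.64 [179. 303.] [318. 393.  50.]
cleaner 0.25 [402. 208.] [ 579. -225.   50.]
side cam [-96. 804. 723.]
objective_red 0.66 [338. 237.] [491. -76.  28.]
objective_yellow 0.58 [303. 268.] [482.  73.  30.]
objective_green 0.84 [268. 228.] [648.  -2.  32.]
objective_green 0.64 [342. 208.] [ 556. -190.   32.]
objective_blue 0.82 [224. 282.] [583. 216.  34.]
nest_red 0.61 [406. 235.] [ 376. -209.    8.]
nest_yellow 0.62 [340. 209.] [ 579. -218.    8.]
nest_green 0.75 [282. 348.] [379. 274.   8.]
nest_blue 0.68 [396. 188.] [ 515. -411.    8.]
dish 0.64 [180. 354.] [520. 399.  10.]
cleaner 0.76 [259. 396.] [314. 408.  50.]
```

View pics/top0.png

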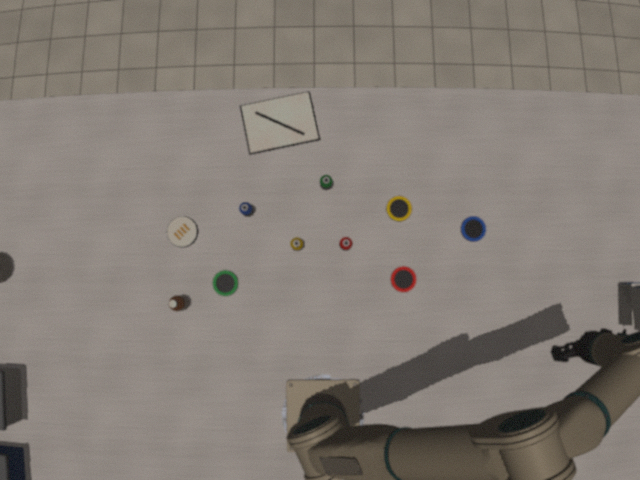

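View pics/side0.png

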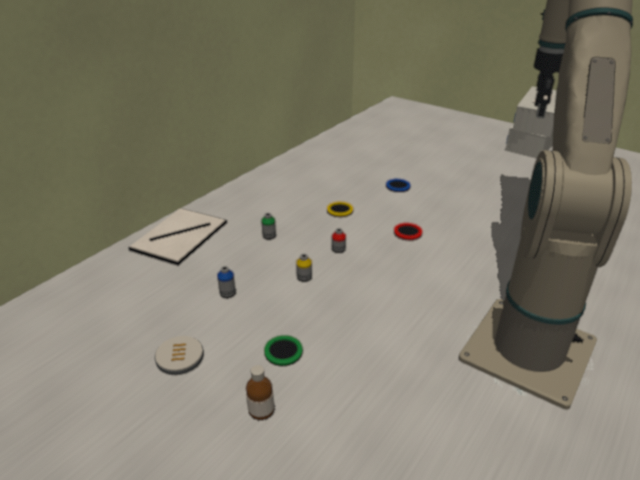

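The top view shows nests at red (403,278), yellow (399,208), green (225,283) and blue (473,229), with objectives at red (346,243), yellow (297,244), green (326,182) and blue (247,209). The side view agrees. I'll refine these with colour centroids.

```bash
cat >> h.py <<'E'
HUE={'red':0,'yellow':25,'green':70,'blue':112}
H={'red':56,'yellow':60,'green':64,'blue':68}
def blob(p,c,uv,r=14,smin=110,full=False):
    hsv=cv2.cvtColor(p['img'],cv2.COLOR_RGB2HSV).astype(int)
    dh=np.abs((hsv[...,0]-HUE[c]+90)%180-90)
    m=((dh<14)&(hsv[...,1]>smin)&(hsv[...,2]>40)).astype(np.uint8)
    yy,xx=np.mgrid[:480,:640]; m[(np.hypot(xx-uv[0],yy-uv[1])>r)]=0
    y,x=np.nonzero(m)
    if len(x)<4: return None,len(x)
    w=hsv[y,x,1]
    if full: # ellipse of rim
        cs=max(cv2.findContours(m,cv2.RETR_EXTERNAL,cv2.CHAIN_APPROX_NONE)[0],key=cv2.contourArea)
        e=cv2.fitEllipse(cs); return np.array(e[0]),(len(x),np.round(e[1],1))
    return np.array([np.average(x,weights=w),np.average(y,weights=w)]),len(x)
def refine(c,pt,ps,xy,zn):
    pass
E
python3 - <<'E'
from h import *
pt=ctrl.get_image('top');ps=ctrl.get_image('side')
O={'red':(486,-72),'yellow':(483,63),'green':(652,-15),'blue':(586,208)}
N={'red':(385,-225),'yellow':(584,-222),'green':(376,270),'blue':(522,-425)}
for c in O:
    h=H[c]-14
    for n,p in(('top',pt),('side',ps)):
        b,k=blob(p,c,proj(p,(*O[c],h)),14)
        print('obj',c,n,k,b if b is None else (np.round(b,1),np.round(ray(p,b,h),1)))
    for n,p in(('top',pt),('side',ps)):
        b,k=blob(p,c,proj(p,(*N[c],10)),24,full=True)
        print('nest',c,n,k,b if b is None else (np.round(b,1),np.round(ray(p,b,8),1)))
for p,n in((pt,'t'),(ps,'s')):
  x,y=(270,170) if n=='t' else (280,220)
  im=p['img'][y:y+100,x-50:x+90]; 
  cv2.imwrite('pics/c%s.png'%n,cv2.cvtColor(cv2.resize(im,None,fx=5,fy=5,interpolation=cv2.INTER_NEAREST),cv2.COLOR_RGB2BGR))
E
```

```text
obj red top 70 (array([345. , 243.9]), array([479.9, -66.8,  42. ]))
obj red side 102 (array([338.4, 236.9]), array([478.4, -59.2,  42. ]))
nest red top (274, array([24.5, 24.5])) (array([403.1, 278.9]), array([ 382.3, -231.5,    8. ]))
nest red side (290, array([16.1, 28.1])) (array([407.6, 230.8]), array([ 381.6, -227. ,    8. ]))
obj yellow top 73 (array([296.9, 244.2]), array([479.8,  66. ,  46. ]))
obj yellow side 126 (array([303.7, 263.2]), array([477.5,  76.3,  46. ]))
nest yellow top (279, array([24.2, 24.5])) (array([398.8, 208.1]), array([ 583.7, -222.9,    8. ]))
nest yellow side (254, array([14.4, 25.9])) (array([339.6, 208.6]), array([ 582.6, -218.6,    8. ]))
obj green top 29 (array([325.5, 184.1]), array([646.4, -14.3,  50. ]))
obj green side 70 (array([267.9, 221.1]), array([650.5,  -6.4,  50. ]))
nest green top (149, array([22.5, 22.9])) (array([225. , 282.7]), array([375.1, 272. ,   8. ]))
nest green side (489, array([28.1, 36.5])) (array([282.9, 350.1]), array([374.2, 276.2,   8. ]))
obj blue top 31 (array([247.3, 210.5]), array([573.7, 202.9,  54. ]))
obj blue side 117 (array([225.1, 276. ]), array([576. , 216.6,  54. ]))
nest blue top (193, array([22.4, 23. ])) (array([472.9, 228.5]), array([ 524.3, -436.4,    8. ]))
nest blue side (157, array([10.7, 22.8])) (array([397.8, 184.8]), array([ 522.4, -431.3,    8. ]))
```

View pics/ct.png

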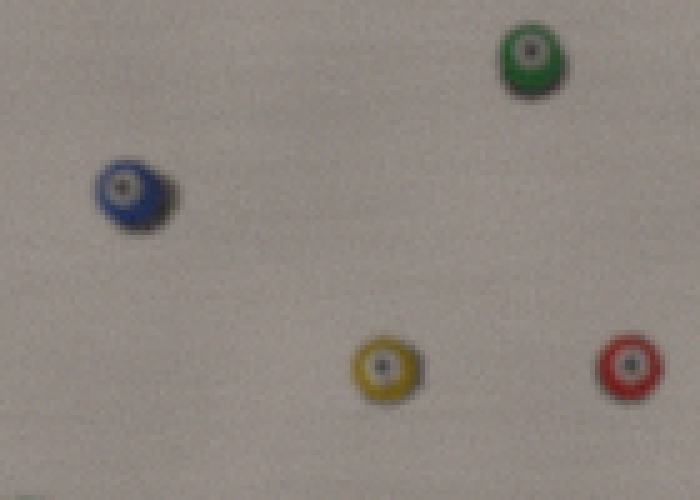

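The crop shows all four noses, so I'll use nose centres at z = H: blue (122,187), green (531,50), yellow (381,367) and red (630,365) in crop pixels.

Run:
```python
from h import *
pt=ctrl.get_image('top')
for c,u in dict(blue=(122,187),green=(531,50),yellow=(381,367),red=(630,365)).items():
    print(c,np.round(ray(pt,(u[0]/5-.5+220,u[1]/5-.5+170),H[c]),1))
for c,u in dict(red=(403.1,278.9),yellow=(398.8,208.1),green=(225,282.7),blue=(472.9,228.5)).items(): print('nest',c,np.round(ray(pt,u,10),1))
```

```text
blue [581.9 210.4  68. ]
green [656.7 -14.8  64. ]
yellow [482.3  68.6  60. ]
red [482.7 -67.7  56. ]
nest red [ 382.2 -231.3   10. ]
nest yellow [ 583.5 -222.7   10. ]
nest green [375.  271.8  10. ]
nest blue [ 523.9 -435.7   10. ]
```

View pics/cs.png

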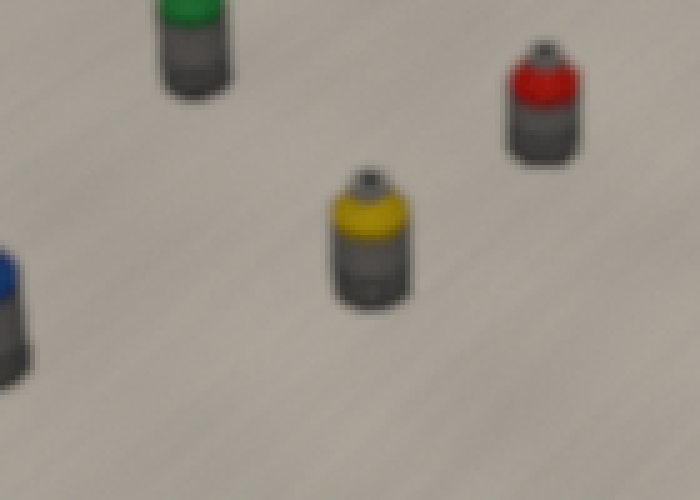

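Request:
step_arm(series=[[[0,0,-0.1737,0,0,0.06,0],[0,0,-0.1737,0,0,0.06,0],[0,0,-0.1737,0,0,0.06,0],[0,0,-0.1737,0,0,0.06,0],[0,0,-0.1737,0,0,0.06,0],[0,0,-0.1737,0,0,0.06,0],[0,0,-0.1737,0,0,0.06,0],[0,0,-0.1737,0,0,0.06,0],[0,0,-0.1737,0,0,0.06,0],[0,0,0,0.28,0.135,0,0],[0,0,0,0.28,0.135,0,0],[0,0,0,0.28,0.135,0,0]]])

```text
clock: 2.45
eef_pos: [279.7, -485.0, 150.2]
tool_rot: [3.141, -0.0, 1.569]
force: [1.0, 0.4, 1.2]
width: 85.0
gripper_force: 0.0
```

Request:
step_arm(series=[[[0,0,0,0.28,0.135,0,0],[0,0,0,0.28,0.135,0,0],[0,0,0,0.28,0.135,0,0],[0,0,0,0.28,0.135,0,0],[0,0,0,0.28,0.135,0,0],[0,0,0,0.28,0.135,0,0],[0,0,0,0.28,0.135,0,0],[0,0,0,0.28,0.135,0,0],[0,0,0,0.28,0.135,0,0],[0,0,0,0.28,0.135,0,0],[0,0,0,0,0,0,0],[0,0,0,0,0,0,0]]])

```text
clock: 3.65
eef_pos: [482.3, -65.0, 150.4]
tool_rot: [3.141, 0.0, 1.574]
force: [0.0, -0.6, -0.4]
width: 85.7
gripper_force: 0.0
```

Request:
step_arm(series=[[[0,0,0,0,0,0.13,0],[0,0,0,0,0,0.13,0],[0,0,0,0,0,0.13,0],[0,0,0,0,0,0.13,0],[0,0,0,0,0,0.13,0],[0,0,0,0,0,0.13,0],[0,0,0,0,0,0.1,0],[0,0,0,0,0,0.065,0],[0,0,0,0,0,0,0],[0,0,0,0,0,0,0]]])

```text
clock: 4.65
eef_pos: [481.8, -67.1, 8.9]
tool_rot: [3.141, 0.0, 1.569]
force: [-0.4, 0.6, 0.5]
width: 85.3
gripper_force: 0.0
```

Run:
```python
from h import *
p=ctrl.get_image('side');q=ctrl.get_image('top')
a=cv2.resize(p['img'][170:270,290:390],None,fx=4,fy=4);b=cv2.resize(q['img'][190:290,295:395],None,fx=4,fy=4)
cv2.imwrite('pics/g1.png',np.hstack([a,b])[...,::-1])
```

```text
(no output)
```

View pics/g1.png

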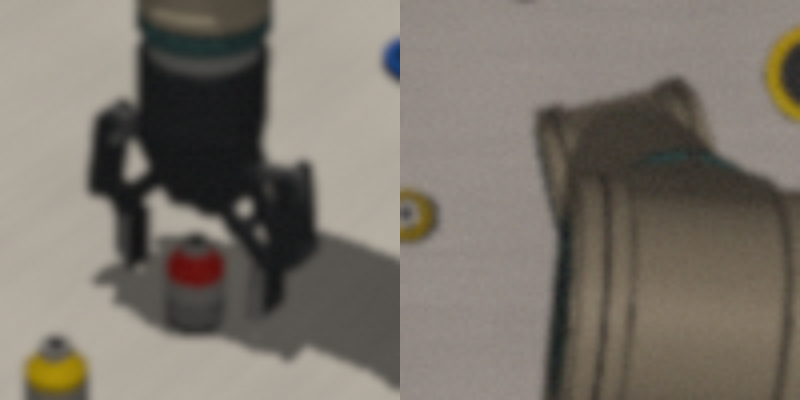

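The red barrel stands centred between the fingers: crop (195,300), with the fingertips at (135,265) and (268,310). Closing.

Request:
step_arm(series=[[[0,0,0,0,0,0,0.3],[0,0,0,0,0,0,0.4],[0,0,0,0,0,0,0.5],[0,0,0,0,0,0,0.6],[0,0,0,0,0,0,0.8],[0,0,0,0,0,0,1],[0,0,0,0,0,0,1],[0,0,0,0,0,0,1],[0,0,0,0,0,0,1],[0,0,0,0,0,0,1]]])

```text
clock: 5.75
eef_pos: [482.5, -66.2, 9.1]
tool_rot: [3.14, 0.0, 1.571]
force: [0.2, -0.3, 5.2]
width: 34.7
gripper_force: 59.2
```

Request:
step_arm(series=[[[0,0,0,0,0,-0.02,1],[0,0,0,0,0,-0.06,1],[0,0,0,0,0,-0.12,1],[0,0,0,0,0,-0.12,1],[0,0,0,0,0,-0.12,1],[0,0,0,0,0,-0.12,1],[0,0,0,0,0,-0.12,1],[0,0,0,0,0,-0.07,1],[0,0,0,0,0,0,1],[0,0,0,0,0,0,1]]])

```text
clock: 6.75
eef_pos: [481.5, -66.3, 120.9]
tool_rot: [-3.141, 0.0, 1.571]
force: [0.3, -0.5, -2.9]
width: 35.1
gripper_force: 60.1
```

Run:
```python
from h import *
p=ctrl.get_image('side');q=ctrl.get_image('top')
s=ctrl.read_state();print(s['eef_pos'],s['width'],s['force'])
u=proj(p,s['eef_pos']);x,y=int(u[0]),int(u[1]);print(u,blob(p,'red',u,25))
a=cv2.resize(p['img'][y-60:y+40,x-50:x+50],None,fx=4,fy=4)
cv2.imwrite('pics/g2.png',a[...,::-1])
```

```text
[481.14151078 -66.2164348  120.30038342] 34.78547173842744 [-0.22778583 -0.81133252 -3.05851633]
[339.75209577 206.41862833] (array([338.1109544 , 195.09711122]), 104)
```

View pics/g2.png

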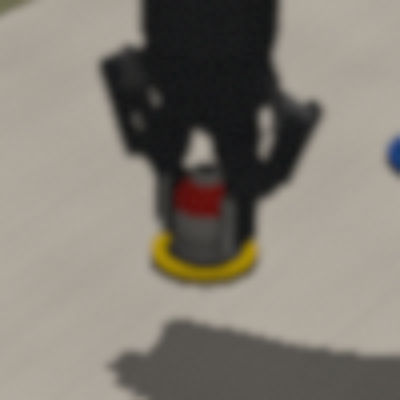

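Red is held upright and centred. Moving over its nest.

Request:
step_arm(series=[[[0,0,0,-0.1,-0.06,0,1],[0,0,0,-0.18,-0.11,0,1],[0,0,0,-0.18,-0.11,0,1],[0,0,0,-0.18,-0.11,0,1],[0,0,0,-0.18,-0.11,0,1],[0,0,0,-0.17,-0.105,0,1],[0,0,0,-0.1,-0.06,0,1],[0,0,0,0,0,0,1],[0,0,0,0,0,0,1]]])

```text
clock: 7.75
eef_pos: [382.0, -229.4, 120.5]
tool_rot: [-3.141, -0.001, 1.57]
force: [-0.3, 0.6, -3.1]
width: 34.7
gripper_force: 60.2
```

Request:
step_arm(series=[[[0,0,0,0,0,0.1,1],[0,0,0,0,0,0.12,1],[0,0,0,0,0,0.12,1],[0,0,0,0,0,0.12,1],[0,0,0,0,0,0.1,1],[0,0,0,0,0,0.05,1],[0,0,0,0,0,0.03,1],[0,0,0,0,0,0,1],[0,0,0,0,0,0,1]]])

```text
clock: 8.65
eef_pos: [382.8, -228.7, 24.9]
tool_rot: [3.141, -0.001, 1.572]
force: [0.8, 0.1, -1.7]
width: 34.6
gripper_force: 60.2
```

Run:
```python
from h import *
p=ctrl.get_image('side')
s=ctrl.read_state();print(s['eef_pos'],s['width'],s['force'])
u=proj(p,s['eef_pos']);x,y=int(u[0]),int(u[1]);print(u)
a=cv2.resize(p['img'][y-50:y+30,x-50:x+50],None,fx=6,fy=6)
cv2.imwrite('pics/g3.png',a[...,::-1])
```

```text
[ 382.76288112 -229.08336432   25.16525947] 34.69872524373802 [-0.06802062 -0.35828    -2.98242689]
[408.16275004 224.51247361]
```

View pics/g3.png

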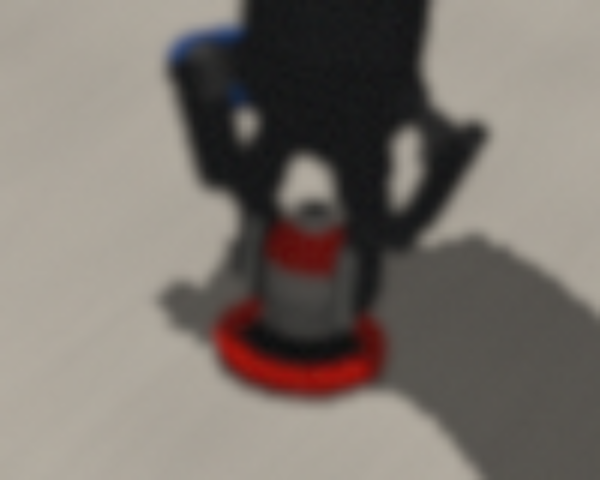

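Red is inside the rim ring: barrel at crop column ~311, rim centre at 301, about 4 mm right and within the 9 mm margin. I'll nudge it and lower gently.

Request:
step_arm(series=[[[0,0,0,0.01,0.017,0,1],[0,0,0,0,0,0.02,1],[0,0,0,0,0,0.02,1],[0,0,0,0,0,0.015,1],[0,0,0,0,0,0.01,1],[0,0,0,0,0,0,1],[0,0,0,0,0,0,1]]])

```text
clock: 9.4
eef_pos: [384.9, -228.2, 15.5]
tool_rot: [3.141, 0.0, 1.571]
force: [-0.7, -0.1, -2.2]
width: 34.3
gripper_force: 60.2
```

Request:
step_arm(series=[[[0,0,0,0,0,0.004,1],[0,0,0,0,0,0.004,1],[0,0,0,0,0,0,1],[0,0,0,0,0,0,1]]])

```text
clock: 9.8
eef_pos: [384.8, -228.3, 14.2]
tool_rot: [3.141, 0.0, 1.571]
force: [-0.4, -0.4, -1.9]
width: 34.5
gripper_force: 60.5
```

Request:
step_arm(series=[[[0,0,0,0,0,0.004,1],[0,0,0,0,0,0,1],[0,0,0,0,0,0,1]]])

```text
clock: 10.1
eef_pos: [384.7, -228.3, 14.1]
tool_rot: [3.141, 0.001, 1.571]
force: [-1.0, -0.1, 7.0]
width: 34.7
gripper_force: 61.4
```

Request:
step_arm(series=[[[0,0,0,0,0,0.004,1],[0,0,0,0,0,0,1],[0,0,0,0,0,0,1]]])

```text
clock: 10.4
eef_pos: [384.8, -228.3, 14.1]
tool_rot: [3.141, 0.001, 1.571]
force: [-2.2, 1.9, 14.5]
width: 34.9
gripper_force: 62.3
```

Request:
step_arm(series=[[[0,0,0,0,0,-0.006,1],[0,0,0,0,0,0,0.5],[0,0,0,0,0,0,0.4],[0,0,0,0,0,0,0.3],[0,0,0,0,0,0,0.2],[0,0,0,0,0,0,0],[0,0,0,0,0,0,0],[0,0,0,0,0,0,0]]])

```text
clock: 11.2
eef_pos: [384.6, -228.2, 13.8]
tool_rot: [-3.142, -0.0, 1.571]
force: [0.6, -0.4, -0.8]
width: 85.7
gripper_force: 0.0
```

Request:
step_arm(series=[[[0,0,0,0,0,-0.05,0],[0,0,0,0,0,-0.12,0],[0,0,0,0,0,-0.15,0],[0,0,0,0,0,-0.15,0],[0,0,0,0,0,-0.15,0],[0,0,0,0,0,-0.15,0],[0,0,0,0,0,-0.13,0],[0,0,0,0,0,0,0]]])

```text
clock: 12.0
eef_pos: [385.9, -228.9, 151.3]
tool_rot: [3.138, 0.002, 1.57]
force: [1.4, -0.5, 0.6]
width: 85.3
gripper_force: 0.0
```

```bash
cat >> h.py <<'E'
def nestcheck(p,c,xy):
    u=proj(p,(*xy,10));x,y=int(u[0]),int(u[1])
    return cv2.resize(p['img'][y-35:y+25,x-30:x+30],None,fx=6,fy=6)
E
python3 - <<'E'
from h import *
s=ctrl.read_state();print(s['eef_pos'],s['width'],s['force'])
p=ctrl.get_image('side')
cv2.imwrite('pics/n1.png',nestcheck(p,'red',(382,-229))[...,::-1])
E
```

```text
[ 385.86395596 -228.88804884  151.27814968] 85.29815533288992 [ 1.36303697 -0.51466844  0.64780576]
```

View pics/n1.png

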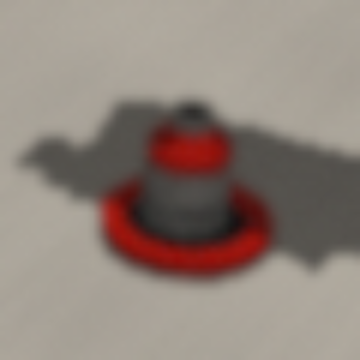

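Red stands upright inside its rim. Next is yellow.

Request:
step_arm(series=[[[0,0,0,0.249,0.08,0,0],[0,0,0,0.249,0.08,0,0],[0,0,0,0.249,0.08,0,0],[0,0,0,0.249,0.08,0,0],[0,0,0,0.249,0.08,0,0],[0,0,0,0.249,0.08,0,0],[0,0,0,0.249,0.08,0,0],[0,0,0,0.249,0.085,0,0],[0,0,0,0,0,0,0],[0,0,0,0,0,0,0]]])

```text
clock: 13.05
eef_pos: [480.6, 71.2, 148.0]
tool_rot: [-3.14, 0.001, 1.573]
force: [-0.9, -0.2, -0.7]
width: 85.4
gripper_force: 0.0
```

Request:
step_arm(series=[[[0,0,0,0,0,0.13,0],[0,0,0,0,0,0.13,0],[0,0,0,0,0,0.13,0],[0,0,0,0,0,0.13,0],[0,0,0,0,0,0.13,0],[0,0,0,0,0,0.13,0],[0,0,0,0,0,0.1,0],[0,0,0,0,0,0.06,0],[0,0,0,0,0,0,0],[0,0,0,0,0,0,0]]])

```text
clock: 14.05
eef_pos: [481.3, 69.9, 8.0]
tool_rot: [-3.141, 0.0, 1.57]
force: [0.5, 0.3, -0.1]
width: 85.2
gripper_force: 0.0
```

Request:
step_arm(series=[[[0,0,0,0,0,0,0.3],[0,0,0,0,0,0,0.4],[0,0,0,0,0,0,0.5],[0,0,0,0,0,0,0.6],[0,0,0,0,0,0,0.8],[0,0,0,0,0,0,1],[0,0,0,0,0,0,1],[0,0,0,0,0,0,1],[0,0,0,0,0,0,1],[0,0,0,0,0,0,1]]])

```text
clock: 15.05
eef_pos: [482.0, 70.6, 8.5]
tool_rot: [3.14, 0.0, 1.571]
force: [-0.7, -1.2, 4.9]
width: 35.0
gripper_force: 59.1
```

Request:
step_arm(series=[[[0,0,0,0,0,-0.02,1],[0,0,0,0,0,-0.06,1],[0,0,0,0,0,-0.12,1],[0,0,0,0,0,-0.12,1],[0,0,0,0,0,-0.12,1],[0,0,0,0,0,-0.12,1],[0,0,0,0,0,-0.12,1],[0,0,0,0,0,-0.07,1],[0,0,0,0,0,0,1]]])

```text
clock: 15.95
eef_pos: [482.2, 70.6, 121.7]
tool_rot: [3.139, -0.0, 1.57]
force: [-0.0, 0.6, -1.9]
width: 34.6
gripper_force: 59.9
```

Request:
step_arm(series=[[[0,0,0,-0.1,0.036,0,1],[0,0,0,-0.217,0.077,0,1],[0,0,0,-0.217,0.077,0,1],[0,0,0,-0.217,0.077,0,1],[0,0,0,-0.217,0.077,0,1],[0,0,0,-0.217,0.077,0,1],[0,0,0,-0.217,0.077,0,1],[0,0,0,-0.217,0.077,0,1],[0,0,0,-0.217,0.077,0,1],[0,0,0,-0.1,0.036,0,1],[0,0,0,0,0,0,1],[0,0,0,0,0,0,1]]])

```text
clock: 17.15
eef_pos: [583.8, -217.9, 119.6]
tool_rot: [-3.14, -0.002, 1.572]
force: [0.5, 0.7, -1.6]
width: 34.8
gripper_force: 60.0
```

Request:
step_arm(series=[[[0,0,0,0,0,0.1,1],[0,0,0,0,0,0.12,1],[0,0,0,0,0,0.12,1],[0,0,0,0,0,0.12,1],[0,0,0,0,0,0.1,1],[0,0,0,0,0,0.05,1],[0,0,0,0,0,0.03,1],[0,0,0,0,0,0,1],[0,0,0,0,0,0,1]]])

```text
clock: 18.05
eef_pos: [585.1, -219.8, 24.9]
tool_rot: [3.14, 0.0, 1.571]
force: [0.4, -0.6, -1.6]
width: 34.6
gripper_force: 60.1
```

Run:
```python
from h import *
p=ctrl.get_image('side')
s=ctrl.read_state();print(s['eef_pos'],s['width'],s['force'])
u=proj(p,s['eef_pos']);print(u)
cv2.imwrite('pics/n2.png',nestcheck(p,'yellow',(583,-221))[...,::-1])
```

```text
[ 585.19824129 -219.94374968   25.05761556] 34.743470136442184 [ 0.3631717   0.24752837 -1.65249262]
[339.16294127 202.55788876]
```

View pics/n2.png

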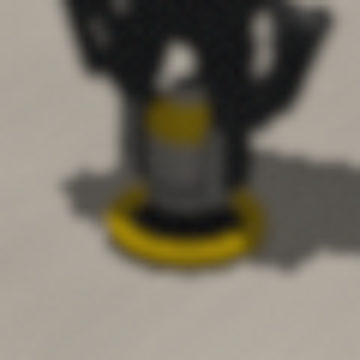

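Yellow is centred: barrel column 183, rim centre 186. Lowering.

Request:
step_arm(series=[[[0,0,0,0,0,0.02,1],[0,0,0,0,0,0.02,1],[0,0,0,0,0,0.015,1],[0,0,0,0,0,0.01,1],[0,0,0,0,0,0.005,1],[0,0,0,0,0,0.004,1],[0,0,0,0,0,0,1],[0,0,0,0,0,0,1]]])

```text
clock: 18.9
eef_pos: [584.5, -219.8, 13.6]
tool_rot: [-3.141, 0.0, 1.571]
force: [-2.6, 0.6, 3.8]
width: 34.6
gripper_force: 60.3
```

Request:
step_arm(series=[[[0,0,0,0,0,0.004,1],[0,0,0,0,0,0,1],[0,0,0,0,0,0,1]]])

```text
clock: 19.2
eef_pos: [584.5, -219.9, 13.6]
tool_rot: [-3.141, 0.001, 1.57]
force: [-3.4, 0.8, 8.9]
width: 34.5
gripper_force: 60.8
```

Request:
step_arm(series=[[[0,0,0,0,0,-0.003,1],[0,0,0,0,0,0,0.5],[0,0,0,0,0,0,0.4],[0,0,0,0,0,0,0.3],[0,0,0,0,0,0,0.2],[0,0,0,0,0,0,0],[0,0,0,0,0,0,0],[0,0,0,0,0,0,0]]])

```text
clock: 20.0
eef_pos: [584.6, -219.9, 13.1]
tool_rot: [3.142, -0.0, 1.571]
force: [-0.8, 0.4, 0.8]
width: 85.5
gripper_force: 0.0
```

Request:
step_arm(series=[[[0,0,0,0,0,-0.05,0],[0,0,0,0,0,-0.12,0],[0,0,0,0,0,-0.15,0],[0,0,0,0,0,-0.15,0],[0,0,0,0,0,-0.15,0],[0,0,0,0,0,-0.15,0],[0,0,0,0,0,-0.13,0],[0,0,0,0,0,0,0],[0,0,0,0,0,0,0]]])

```text
clock: 20.9
eef_pos: [584.6, -220.1, 148.5]
tool_rot: [3.141, 0.001, 1.57]
force: [-0.1, 0.1, -0.0]
width: 85.0
gripper_force: 0.0
```

Request:
step_arm(series=[[[0,0,0,0.23,0.08,0,0],[0,0,0,0.23,0.08,0,0],[0,0,0,0.23,0.08,0,0],[0,0,0,0.23,0.08,0,0],[0,0,0,0.23,0.08,0,0],[0,0,0,0.23,0.08,0,0],[0,0,0,0,0,0,0],[0,0,0,0,0,0,0]]])

```text
clock: 21.7
eef_pos: [655.8, -11.6, 146.7]
tool_rot: [-3.139, 0.0, 1.573]
force: [-0.1, -0.4, 0.5]
width: 85.5
gripper_force: 0.0
```

Request:
step_arm(series=[[[0,0,0,-0.005,0,0.13,0],[0,0,0,0,0,0.13,0],[0,0,0,0,0,0.13,0],[0,0,0,0,0,0.13,0],[0,0,0,0,0,0.13,0],[0,0,0,0,0,0.13,0],[0,0,0,0,0,0.09,0],[0,0,0,0,0,0.05,0],[0,0,0,0,0,0,0],[0,0,0,0,0,0,0]]])

```text
clock: 22.7
eef_pos: [657.0, -13.8, 10.5]
tool_rot: [3.141, -0.0, 1.57]
force: [-0.4, -0.2, 0.2]
width: 85.2
gripper_force: 0.0
```

Request:
step_arm(series=[[[0,0,0,0,0,0,0.3],[0,0,0,0,0,0,0.4],[0,0,0,0,0,0,0.5],[0,0,0,0,0,0,0.6],[0,0,0,0,0,0,0.8],[0,0,0,0,0,0,1],[0,0,0,0,0,0,1],[0,0,0,0,0,0,1],[0,0,0,0,0,0,1],[0,0,0,0,0,0,1]]])

```text
clock: 23.7
eef_pos: [657.0, -13.6, 10.8]
tool_rot: [3.141, 0.0, 1.571]
force: [-0.3, -0.6, 6.1]
width: 34.9
gripper_force: 59.3
```

Request:
step_arm(series=[[[0,0,0,0,0,-0.02,1],[0,0,0,0,0,-0.06,1],[0,0,0,0,0,-0.12,1],[0,0,0,0,0,-0.12,1],[0,0,0,0,0,-0.12,1],[0,0,0,0,0,-0.12,1],[0,0,0,0,0,-0.12,1],[0,0,0,0,0,-0.07,1],[0,0,0,0,0,0,1],[0,0,0,0,0,0,1]]])

```text
clock: 24.7
eef_pos: [656.5, -13.8, 122.7]
tool_rot: [3.142, 0.0, 1.571]
force: [-0.0, 0.2, -2.6]
width: 34.6
gripper_force: 59.9
```

Request:
step_arm(series=[[[0,0,0,0.1,-0.1,0,1],[0,0,0,0.215,-0.209,0,1],[0,0,0,0.215,-0.209,0,1],[0,0,0,0.215,-0.209,0,1],[0,0,0,0.215,-0.209,0,1],[0,0,0,0.215,-0.209,0,1],[0,0,0,0.215,-0.209,0,1],[0,0,0,0.215,-0.209,0,1],[0,0,0,0.215,-0.209,0,1],[0,0,0,0.1,-0.1,0,1],[0,0,0,0,0,0,1],[0,0,0,0,0,0,1]]])

```text
clock: 25.9
eef_pos: [375.5, 274.2, 122.1]
tool_rot: [-3.141, 0.001, 1.572]
force: [1.2, -0.3, -2.2]
width: 34.7
gripper_force: 60.1
```

Request:
step_arm(series=[[[0,0,0,0,0,0.1,1],[0,0,0,0,0,0.12,1],[0,0,0,0,0,0.12,1],[0,0,0,0,0,0.12,1],[0,0,0,0,0,0.1,1],[0,0,0,0,0,0.05,1],[0,0,0,0,0,0.03,1],[0,0,0,0,0,0,1],[0,0,0,0,0,0,1]]])

```text
clock: 26.8
eef_pos: [376.3, 274.4, 26.9]
tool_rot: [3.141, -0.0, 1.57]
force: [-0.1, 0.1, -1.5]
width: 34.9
gripper_force: 60.1
```

Run:
```python
from h import *
p=ctrl.get_image('side')
s=ctrl.read_state();print(s['eef_pos'],s['width'],s['force'])
u=proj(p,s['eef_pos']);print(u)
cv2.imwrite('pics/n3.png',np.hstack([nestcheck(p,'green',(374.6,274)),nestcheck(p,'yellow',(583,-221))])[...,::-1])
```

```text
[376.36245579 274.53977938  27.07392422] 34.71573550026352 [-0.70540122  0.41072938 -2.09362437]
[282.13123047 341.68126925]
```

View pics/n3.png

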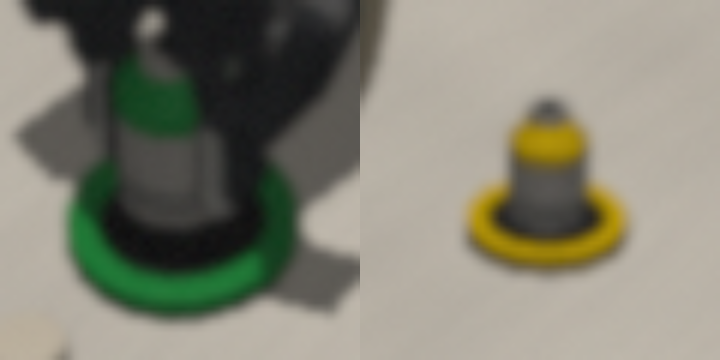

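Yellow stands well in its nest. Green is about 3 mm left of centre (barrel column ~174, rim centre 183), so I'll nudge it and lower.

Request:
step_arm(series=[[[0,0,0,-0.01,-0.01,0,1],[0,0,0,0,0,0.02,1],[0,0,0,0,0,0.02,1],[0,0,0,0,0,0.015,1],[0,0,0,0,0,0.01,1],[0,0,0,0,0,0.005,1],[0,0,0,0,0,0.004,1],[0,0,0,0,0,0,1],[0,0,0,0,0,0,1]]])

```text
clock: 27.75
eef_pos: [374.3, 272.9, 15.7]
tool_rot: [3.141, 0.0, 1.571]
force: [-0.2, -0.6, 4.4]
width: 34.9
gripper_force: 60.7
```

Request:
step_arm(series=[[[0,0,0,0,0,0.004,1],[0,0,0,0,0,0,1],[0,0,0,0,0,0,1]]])

```text
clock: 28.05
eef_pos: [374.3, 272.9, 15.7]
tool_rot: [3.141, -0.0, 1.571]
force: [-2.2, -1.2, 12.9]
width: 34.7
gripper_force: 61.7
```

Request:
step_arm(series=[[[0,0,0,0,0,-0.005,1],[0,0,0,0,0,0,0.5],[0,0,0,0,0,0,0.4],[0,0,0,0,0,0,0.3],[0,0,0,0,0,0,0.2],[0,0,0,0,0,0,0],[0,0,0,0,0,0,0],[0,0,0,0,0,0,0]]])

```text
clock: 28.85
eef_pos: [374.4, 272.9, 15.6]
tool_rot: [-3.142, 0.0, 1.57]
force: [-0.3, 0.1, 0.4]
width: 85.3
gripper_force: 0.0
```

Request:
step_arm(series=[[[0,0,0,0,0,-0.05,0],[0,0,0,0,0,-0.12,0],[0,0,0,0,0,-0.15,0],[0,0,0,0,0,-0.15,0],[0,0,0,0,0,-0.15,0],[0,0,0,0,0,-0.15,0],[0,0,0,0,0,-0.13,0],[0,0,0,0,0,0,0],[0,0,0,0,0,0,0]]])

```text
clock: 29.75
eef_pos: [374.6, 272.6, 151.0]
tool_rot: [3.141, -0.0, 1.57]
force: [-0.1, -0.4, -0.4]
width: 85.3
gripper_force: 0.0
```

Request:
step_arm(series=[[[0,0,0,-0.068,0.231,0,0],[0,0,0,-0.068,0.231,0,0],[0,0,0,-0.068,0.231,0,0],[0,0,0,-0.068,0.231,0,0],[0,0,0,-0.068,0.231,0,0],[0,0,0,-0.068,0.231,0,0],[0,0,0,0,0,0,0],[0,0,0,0,0,0,0],[0,0,0,0,0,0,0]]])

```text
clock: 30.65
eef_pos: [580.5, 212.3, 149.7]
tool_rot: [-3.139, 0.0, 1.572]
force: [-0.4, 0.3, 0.8]
width: 85.6
gripper_force: 0.0
```

Request:
step_arm(series=[[[0,0,0,0,0.005,0.13,0],[0,0,0,0,0,0.13,0],[0,0,0,0,0,0.13,0],[0,0,0,0,0,0.13,0],[0,0,0,0,0,0.13,0],[0,0,0,0,0,0.13,0],[0,0,0,0,0,0.09,0],[0,0,0,0,0,0.06,0],[0,0,0,0,0,0,0],[0,0,0,0,0,0,0]]])

```text
clock: 31.65
eef_pos: [583.2, 212.1, 11.6]
tool_rot: [3.141, -0.0, 1.571]
force: [-0.8, 0.8, 0.4]
width: 85.2
gripper_force: 0.0
```

Request:
step_arm(series=[[[0,0,0,0,0,0,0.3],[0,0,0,0,0,0,0.4],[0,0,0,0,0,0,0.5],[0,0,0,0,0,0,0.6],[0,0,0,0,0,0,0.8],[0,0,0,0,0,0,1],[0,0,0,0,0,0,1],[0,0,0,0,0,0,1],[0,0,0,0,0,0,1],[0,0,0,0,0,0,1]]])

```text
clock: 32.65
eef_pos: [583.3, 211.7, 11.8]
tool_rot: [3.141, 0.0, 1.57]
force: [-2.2, -0.1, 7.3]
width: 35.0
gripper_force: 59.2
```

Request:
step_arm(series=[[[0,0,0,0,0,-0.02,1],[0,0,0,0,0,-0.06,1],[0,0,0,0,0,-0.12,1],[0,0,0,0,0,-0.12,1],[0,0,0,0,0,-0.12,1],[0,0,0,0,0,-0.12,1],[0,0,0,0,0,-0.12,1],[0,0,0,0,0,-0.12,1],[0,0,0,0,0,-0.1,1],[0,0,0,0,0,0,1],[0,0,0,0,0,0,1]]])

```text
clock: 33.75
eef_pos: [582.9, 211.4, 146.0]
tool_rot: [3.142, 0.0, 1.57]
force: [0.5, 0.5, -1.2]
width: 34.4
gripper_force: 59.9
```

Request:
step_arm(series=[[[0,0,0,-0.12,-0.011,0,1],[0,0,0,-0.24,-0.022,0,1],[0,0,0,-0.24,-0.022,0,1],[0,0,0,-0.24,-0.022,0,1],[0,0,0,-0.24,-0.022,0,1],[0,0,0,-0.24,-0.022,0,1],[0,0,0,-0.24,-0.022,0,1],[0,0,0,-0.24,-0.022,0,1],[0,0,0,-0.24,-0.022,0,1],[0,0,0,-0.24,-0.022,0,1],[0,0,0,-0.24,-0.022,0,1],[0,0,0,-0.24,-0.022,0,1]]])

```text
clock: 34.95
eef_pos: [543.8, -203.7, 144.9]
tool_rot: [-3.139, -0.001, 1.571]
force: [0.6, 1.4, -1.6]
width: 35.2
gripper_force: 59.9
```

Request:
step_arm(series=[[[0,0,0,-0.24,-0.022,0,1],[0,0,0,-0.24,-0.022,0,1],[0,0,0,-0.24,-0.022,0,1],[0,0,0,-0.24,-0.022,0,1],[0,0,0,-0.24,-0.022,0,1],[0,0,0,-0.22,-0.022,0,1],[0,0,0,-0.12,-0.011,0,1],[0,0,0,0,0,0,1],[0,0,0,0,0,0,1],[0,0,0,0,0,0,1]]])

```text
clock: 35.95
eef_pos: [524.0, -430.9, 145.6]
tool_rot: [-3.141, -0.002, 1.573]
force: [-0.2, -0.2, -1.4]
width: 34.9
gripper_force: 59.9
```

Request:
step_arm(series=[[[0,0,0,0,0,0.1,1],[0,0,0,0,0,0.12,1],[0,0,0,0,0,0.12,1],[0,0,0,0,0,0.12,1],[0,0,0,0,0,0.12,1],[0,0,0,0,0,0.1,1],[0,0,0,0,0,0.06,1],[0,0,0,0,0,0.04,1],[0,0,0,0,0,0,1],[0,0,0,0,0,0,1]]])

```text
clock: 36.95
eef_pos: [524.0, -433.6, 29.7]
tool_rot: [3.141, 0.001, 1.57]
force: [0.4, 0.3, -1.3]
width: 34.9
gripper_force: 59.9
```

Run:
```python
from h import *
p=ctrl.get_image('side')
s=ctrl.read_state();print(s['eef_pos'],s['width'],s['force'])
u=proj(p,s['eef_pos']);print(u)
cv2.imwrite('pics/n4.png',np.hstack([nestcheck(p,'blue',(523,-433)),nestcheck(p,'green',(374.6,274))])[...,::-1])
```

```text
[ 524.1012727  -433.63338988   29.93800265] 35.088103255822645 [ 0.58666983 -0.9897013  -2.09039206]
[398.2071237  177.59591776]
```

View pics/n4.png

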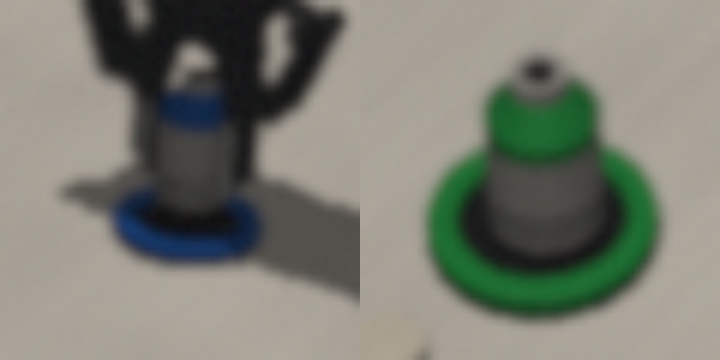

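Green stands upright in its well. Blue is about 2.5 mm right of centre (193 against 188), so I'll nudge it and lower.

Request:
step_arm(series=[[[0,0,0,0.007,0.013,0,1],[0,0,0,0,0,0.02,1],[0,0,0,0,0,0.02,1],[0,0,0,0,0,0.02,1],[0,0,0,0,0,0.012,1],[0,0,0,0,0,0.006,1],[0,0,0,0,0,0.005,1],[0,0,0,0,0,0,1],[0,0,0,0,0,0,1]]])

```text
clock: 37.9
eef_pos: [525.4, -432.3, 16.8]
tool_rot: [-3.142, 0.0, 1.571]
force: [-0.8, 0.6, -0.4]
width: 35.0
gripper_force: 59.9
```

Request:
step_arm(series=[[[0,0,0,0,0,0.004,1],[0,0,0,0,0,0,1],[0,0,0,0,0,0,1]]])

```text
clock: 38.2
eef_pos: [525.4, -432.3, 16.8]
tool_rot: [-3.141, 0.0, 1.571]
force: [-2.7, 1.2, 5.0]
width: 35.0
gripper_force: 60.1
```

Request:
step_arm(series=[[[0,0,0,0,0,-0.002,1],[0,0,0,0,0,0,0.5],[0,0,0,0,0,0,0.4],[0,0,0,0,0,0,0.3],[0,0,0,0,0,0,0.2],[0,0,0,0,0,0,0],[0,0,0,0,0,0,0],[0,0,0,0,0,0,0]]])

```text
clock: 39.0
eef_pos: [525.5, -432.2, 16.3]
tool_rot: [3.142, -0.0, 1.571]
force: [0.0, 0.4, -0.5]
width: 85.7
gripper_force: 0.0
```

Request:
step_arm(series=[[[0,0,0,0,0,-0.05,0],[0,0,0,0,0,-0.12,0],[0,0,0,0,0,-0.15,0],[0,0,0,0,0,-0.15,0],[0,0,0,0,0,-0.15,0],[0,0,0,0,0,-0.15,0],[0,0,0,0,0,-0.15,0],[0,0,0,0,0,-0.15,0],[0,0,0,0,0,0,0],[0,0,0,0,0,0,0]]])

```text
clock: 40.0
eef_pos: [525.7, -432.4, 178.3]
tool_rot: [3.14, 0.001, 1.571]
force: [-0.1, 0.4, 0.2]
width: 85.3
gripper_force: 0.0
```

Run:
```python
from h import *
p=ctrl.get_image('side')
for o in('dish','cleaner'): print(o,ctrl.recognise(p,o)[:1])
cv2.imwrite('pics/end.png',np.hstack([p['img'],cv2.copyMakeBorder(nestcheck(p,'blue',(523,-433))[::2,::2][:,:160],0,300,0,0,cv2.BORDER_CONSTANT)])[...,::-1])
```

```text
dish [{'centre': [180.7, 356.7], 'score': 0.55}]
cleaner [{'centre': [259.7, 397.3], 'score': 0.85}]
```

View pics/end.png

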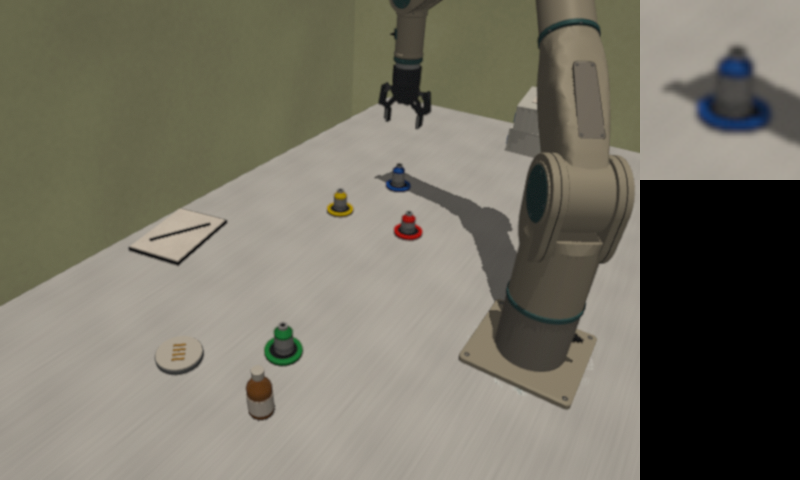

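All four objectives stand in their matching nests: blue (398,180), yellow (340,203), red (408,226) and green (283,342). The dish and the bottle are where they were.

```bash
python3 -c "
from cell import ctrl
print(ctrl.finish_job())"
```

```text
the job is handed in; nothing more can be done
None
```

All four objectives stand upright, lens up, in the wells of their matching nests, the dish and the bottle have not moved, and the job was handed in at about 40 s of the 112 s allowed.

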